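# Clamp a glued block in the platen press

## Task

The block of two beech laths on the green bench press has just been glued. Push it back until its far end sits squarely against the press's steel back stop, then wind the crank down until the platen just meets the wood and give it a quarter turn more and no further, so that the joint is clamped without starving it of glue. Let go of the crank, and leave the other things on the board where they are.

Things in the scene. Friction and masses are not known exactly. Their poses are not given: they have to be found in the camera images.
- press: Bench platen press, fixed, on a 25 mm thick beech board. Green base 270 x 250 mm, 28 mm high; steel columns 20 mm thick at y = -88 and +88 mm; green crosshead 54 x 222 mm, top 198 mm above the origin; vertical screw with a single-arm crank on top. Origin: centre of the base's underside, on the screw's axis; z up, x to the back stop (away from the robot), y along the crosshead.
- nut (a point): Top of the screw's brass nut on the crosshead, on the screw's axis, 210 mm above the press's origin. Clockwise turning of the crank, seen from above, lowers screw, crank and platen together by 10 mm a turn; counter-clockwise raises them. Between 0.5 and 2 turns bring the platen to the wood. The screw stays where it is left, also under the load of this job.
- stop_face (a point): Middle of the near face of the steel back stop, a plate 100 mm wide (press y) whose top is 76 mm above the press's origin; the face is square to the press's x, at x = +100 mm, and this point is 60 mm above the press's origin.
- grip_mid (a point): Middle of the crank's black upright grip: round, 29 mm thick, 56 mm tall (28 mm up and down from this point), spinning freely on its vertical pin. It circles the screw's axis at 80 mm radius, 0.31 m above the floor, and starts on the far side or the flanks. Crank arm's top 30 mm, hub's top 18 mm below it. Pushing it takes 7 to 8 N while the platen hangs free; from contact on steadily more, by 4.6 N per quarter turn.
- platen: Steel pressing plate, 70 mm (press x) by 216 mm (press y), 14 mm thick, guided on the columns; origin: centre of its underside, on the screw's axis. A rubber buffer, 60 mm across, sits between it and the screw: from contact on the platen stays while screw and crank sink on, and its squeeze on the block grows by about 230 N per quarter turn.
- block: The glued block, loose: a pale lath on a darker one, 200 mm long (x), 64 mm wide (y), 35 to 40 mm thick (not measured), 0.27 to 0.45 kg. Origin: centre of its underside; z up, x as the press's x within 0.1 rad. It lies on a plywood packing board of 10 to 18 mm on the base, under the platen, 30 to 52 mm short of the stop. Home when it touches the stop: its origin is then under the screw.
- near_end (a point): Middle of the block's near end face (64 mm wide), on the white glue line 18 mm above the underside: the face to push on. It sticks out towards the robot in front of the platen and slides with a push of 1 to 4 N. With the block home it is 100 mm in front of the screw's axis.
- carousel: Bystander: round steel bit carousel, 92 mm wide, 86 mm tall; origin under its centre.
- nut_driver: Bystander: red-handled nut driver lying down, 216 mm long (x from -102 mm, the handle's end, to +114 mm), 33 mm thick; origin near the handle's front end.
- tumbler: Bystander: glass tumbler full of wooden pegs, 72 mm wide, 125 mm tall with the pegs; origin under its centre.
- ceramic_knob: Bystander: off-white ceramic cabinet knob, 39 mm wide, 34 mm tall, standing beside the press; origin under its centre.
- hinge_cover: Bystander: black plastic hinge cover lying flat beside the press, 90 x 38 mm, 12 mm thick; origin under the middle of its narrow part.
- glue_bottle: Bystander: white glue bottle with an orange cap, 56 mm wide, 150 mm tall; origin under its centre.

How it is judged (in metres and radians):
On the way, in this order (a step that is already met when the one before it is completed fails the run):
1. the block is pushed home: its far end within 5 mm of the back stop, square to it, the platen still clear (x of block in the frame of press above -0.005 m and y of block in the frame of press between -0.018 and 0.018 m and angle between the x axis of block and the x axis of press, either way round below 0.06 rad and contact force between platen and block below 1 N), for 0.2 s.
2. the platen has come down onto the block (x of block in the frame of press above -0.005 m and y of block in the frame of press between -0.018 and 0.018 m and angle between the x axis of block and the x axis of press, either way round below 0.06 rad and contact force between platen and block above 30 N), for 0.1 s.
At the end, for the whole second after the job is handed in: The block is home (far end within 5 mm of the stop, within 18 mm of the middle, square to 0.06 rad) and clamped, at rest, by the platen with 165 to 340 N, which is the contact plus a quarter turn, give or take nearly a tenth of a turn; the crank is released (x of block in the frame of press above -0.005 m and y of block in the frame of press between -0.018 and 0.018 m and angle between the x axis of block and the x axis of press, either way round below 0.06 rad and contact force between platen and block between 165 and 340 N and linear speed of block below 0.01 m/s and linear speed of platen below 0.003 m/s); the robot touches nothing.
It fails at once if the press is overtightened: the platen squeezes the block with more than 400 N (over 0.4 turn past contact) (contact force between platen and block above 400 N).
It fails at once if a bystander (carousel, nut driver, tumbler, knob, hinge cover or glue bottle) is moved by more than 25 mm (distance of any of carousel, nut_driver, tumbler, ceramic_knob, hinge_cover, glue_bottle from where it was at the start of the episode above 0.025 m).
It also fails if it takes over 72 s, if anything falls off the work surface, if the arm or the gripper's body presses on something with over 40 N, if the wrist force passes 120 N, or if a joint passes its speed limit or range.

## Robot

A 7-joint arm with a two-finger parallel gripper is mounted at the origin on the work surface. World frame = base frame: x ahead of the robot, y to its left, z up, the work surface at z = 0. Lengths are in mm, angles in rad, forces in N, time in s.
With the tool pointing down it reaches from about 400 to 875 mm from the base axis. Payload 4.4 kg.
Tool frame: the origin (TCP) lies on the mounting face of the last link; the fingertips stand 173 mm ahead of it and the grasp point (between the pads) lies 155 mm ahead of it; z points along the fingers, y is the line along which they close (so a half turn about z gives the same grasp; the last joint's range is limited). The gripper opens to 85 mm and grips with 20 to 120 N. Pads are 22 mm wide; open, the fingers measure 114 mm over their backs; the gripper's body (76 mm by 85 mm) begins 54 mm behind the grasp point. The pads swing forward as they close: fully open they stand 13 mm farther back than shut.
Start: joints at [-1.306, 0.628, 0.038, 1.517, -0.027, 0.996, -0.02], TCP at [211.102, 614.778, 404.713] pointing down, gripper open.
Joint ranges: [-3.06, 3.06], [-0.37, 2.12], [-1.25, 1.32], [0.18, 2.47], [-1.1, 4.24], [0.23, 1.98], [-2.94, 2.94]. Speed limits (rad/s): [2.57, 2.57, 3.14, 3.14, 3.14, 3.14, 3.14].

## Interface

Orientations are given as [roll, pitch, yaw] about the fixed x, y, z axes, in that order (R = Rz(yaw) Ry(pitch) Rx(roll)).
In Python, from cell import * gives the robot as it stands. The module is installed in compiled form; this text tells all that it offers.
- The arm moves only by the tool jog_arm, never from a script. Its argument "steps" is a list of rows, each a list of 7 numbers: the opening, from -1 (shut) to 1 (fully open), so that 0 is half open, then the shift along the tool's x, y, z as a fraction of full scale, then the turn, a rotation vector about the tool's x, y, z as a fraction of full scale. A call has 1 to 10 rows; each row shifts and turns the commanded pose from where the row before left it, along the tool's axes as they then stand; what a row does not reach is not made up. Full scale, the value 1, is 500 mm for a shift and 2 rad for a turn. A row lasts 1/8 s, in which the tool goes at most 62.5 mm and 10.7 degrees, less where a joint would pass 70% of its speed; a pose out of reach is approached as far as the arm can. A call with a number of a shift or a turn outside -1 to 1 is refused whole. A call with a gripper value outside its range is refused whole. The fingers move at their own pace and stop on an object; the grip force is fixed at half the most. Time passes only in rows, so rows that do not move let the fingers close. It gives the time, the measured TCP pose, the force, the opening and the grip force at its end, in the units of the state.
- read_state(): the state, without advancing time (a new reading comes with each control period).
- get_image(name): name is "scene" or "top" or "wrist"; returns a dict with "pixels" (400x640x3 uint8, red, green, blue), "depth" (400x640 float32, mm along the optical axis (not along the pixel's ray), 0 where there is no reading), "vertical_fov" (degrees; the focal length in pixels is half the picture's height over the tangent of half this angle, whatever the lens; pixels are square), "cx", "cy" (the principal point, pixels), "k1" (the pictures are not rectified: a ray, as slopes to the right and down, at radius r is drawn at 1 + k1 r^2 times it, then the intrinsics apply), "R" (3x3) and "t" (3): a world point X has camera coordinates R X + t. Camera axes: x right, y down, z forward; pixel columns grow to the right and rows downward; lengths in mm; the calibration is good to about 2 mm. A picture is of the moment at which its call begins.
- finish_job(): hands the job in; it is judged then, once.
The state is a dict: "clock": time; "qpos": joint angles; "qd": joint speeds; "tau": joint torques, N m; "eef_pos": TCP position; "tool_rot": TCP orientation; "force": force on the tool from outside, world axes, zero at the start; "torque": the same for the moment, N m; "width": finger opening in mm; "gripper_force": force on a finger pad.
Only numpy, scipy, OpenCV 4.12 (cv2) and the standard library are available. Lean on these libraries where they do the work, as an engineer would, in place of code of your own. Each camera call takes 0.05 s, during which the arm holds its last target. There are 200 camera calls.

## Working session

There is one attempt and no reset: what is moved stays moved. The work goes in short steps, Python scripts to look and compute and a tool call to move; the robot and the scene stay as the last step left them, time stands still between calls to the robot, and variables do not carry over. Pictures are saved under pics/ and viewed, at most 10 in all, crops included, and the job is handed in when it is done.

Besides the shell and the picture viewer there is one more tool, called as name([rows], argument=value, ...), one row to a line, values as JSON. jog_arm: Moves the arm, as the interface text tells. Shift numbers are shares of 500 mm and turn numbers shares of 2 rad, none past 1 either way. Its arguments: {"type":"object","properties":{"steps":{"type":"array"}},"required":["steps"]}

```bash
mkdir -p pics; cat > h.py <<'E'
from cell import *
import numpy as np, cv2
def f(im): return 200/np.tan(np.radians(im["vertical_fov"]/2))
def rays(im,uv):
    uv=np.atleast_2d(np.array(uv,float)); F=f(im)
    d=(uv-[im["cx"],im["cy"]])/F; s=d.copy()
    for _ in range(20): s=d/(1+im["k1"]*(s**2).sum(1,keepdims=True))
    return np.c_[s,np.ones(len(s))]
def pts(im,uv,depth): return (rays(im,uv)*np.asarray(depth,float).reshape(-1,1)-np.array(im["t"]))@np.array(im["R"])
def onplane(im,uv,z):
    R=np.array(im["R"]);c=-R.T@np.array(im["t"]);d=rays(im,uv)@R
    return c+d*((z-c[2])/d[:,2])[:,None]
def cloud(im):
    v,u=np.mgrid[0:400,0:640]
    return pts(im,np.c_[u.ravel(),v.ravel()],im["depth"].ravel()).reshape(400,640,3)
def save(im,n): cv2.imwrite("pics/"+n,im["pixels"][:,:,::-1])
E
python3 - <<'E'
from h import *
import pickle
for n in ("scene","top"):
    im=get_image(n); pickle.dump(im,open(n+".pkl","wb")); save(im,n+".png")
    print(n,-np.array(im["R"]).T@np.array(im["t"]),np.array(im["R"])[2],im["k1"],f(im))
print(read_state())
E
```

```text
scene [1222.09010466 -582.04686291  914.5014248 ] [-0.57462989  0.52584784 -0.62712402] -0.029943693708893035 411.101513589393
top [ 408.43127649  -21.6894338  1274.1184816 ] [ 0.14547474  0.00524721 -0.98934805] -0.030894925659080048 368.3806116922746
{'clock': 0.1, 'qpos': array([-1.30579152,  0.62927156,  0.03841071,  1.51827861, -0.02701444,
        0.9963171 , -0.01999673]), 'qd': array([-0.00021493, -0.00290069, -0.00146728, -0.00327207,  0.00042061,
        0.00145852,  0.0006178 ]), 'tau': array([ 2.52197562e-03, -5.64542735e+01,  1.23015281e+00, -1.93973798e+01,
        1.11891754e-02,  5.42186288e-03,  2.03393245e-05]), 'eef_pos': array([210.98594989, 614.51945056, 403.86515256]), 'tool_rot': array([-3.13983452e+00, -1.29404179e-05,  2.81081055e+00]), 'force': array([-0.1091964 ,  0.14819806,  0.59024399]), 'torque': array([-0.0486856 ,  0.01388445,  0.04903745]), 'gripper_force': 0.0, 'width': 85.17225397269395}
```

View pics/scene.png

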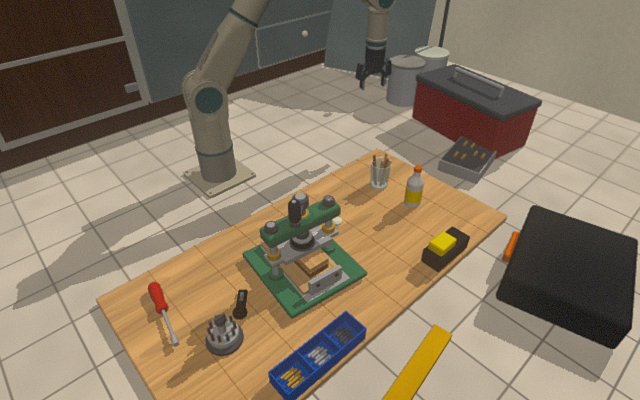

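View pics/top.png

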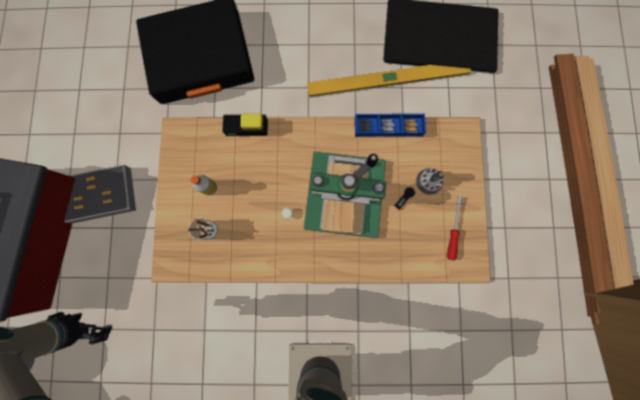

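The top view shows the press around (347,195). The grip is at (373,158), on the far right side, and the pale block at (343,215), on the near side. Next I'll measure them.

```bash
python3 - <<'E'
from h import *
import pickle
im=pickle.load(open("top.pkl","rb")); P=cloud(im)
hsv=cv2.cvtColor(im["pixels"],cv2.COLOR_RGB2HSV)
for n,(u,v) in dict(board=(280,250),base=(315,225),cross=(330,185),grip=(373,158),hub=(348,182),block=(343,218),knob=(288,213),car=(430,180),hinge=(405,198),drv=(455,240),tum=(203,229),bot=(203,183)).items():
    print(n,P[v,u].round(0))
g=((hsv[...,0]>60)&(hsv[...,0]<90)&(hsv[...,1]>90)).astype(np.uint8); g[:140]=0;g[250:]=0;g[:,:290]=0;g[:,400:]=0
v,u=np.nonzero(g); q=onplane(im,np.c_[u,v],53.)
X=P[v,u]; lo=X[:,2]<70
print(lo.sum(), cv2.minAreaRect(X[lo][:,:2].astype(np.float32)), cv2.minAreaRect(q[lo][:,:2].astype(np.float32)))
hi=(X[:,2]>205)&(X[:,2]<235); print(cv2.minAreaRect(X[hi][:,:2].astype(np.float32)), np.median(X[hi],0))
# grip top
Q=P.reshape(-1,3); m=(Q[:,2]>322)&(Q[:,2]<350)&(abs(Q[:,0]-500)<250)&(abs(Q[:,1])<250)
print("grip",m.sum(),np.median(Q[m],0),Q[m].min(0),Q[m].max(0))
# block top near part
b=(hsv[...,0]<25)&(hsv[...,1]>40); vv,uu=np.nonzero(b&(P[...,2]>80)&(P[...,2]<120)); 
B=P[vv,uu];s=(vv>195)&(vv<240)&(uu>310)&(uu<380); print("block",s.sum(),cv2.minAreaRect(B[s][:,:2].astype(np.float32)),np.median(B[s],0))
c=im["pixels"][140:250,290:440,::-1]; cv2.imwrite("pics/topc.png",cv2.resize(c,None,fx=5,fy=5,interpolation=cv2.INTER_CUBIC))
E
```

```text
board [409. 134.  22.]
base [490.  15.  53.]
cross [596. -33. 218.]
grip [ 647. -145.  334.]
hub [591. -81. 288.]
block [509. -75. 104.]
knob [530. 105.  56.]
car [ 638. -368.   70.]
hinge [ 583. -290.   34.]
drv [ 440. -445.   57.]
tum [476. 379.  80.]
bot [618. 368. 132.]
1354 ((595.3914184570312, -84.29328918457031), (239.89024353027344, 258.571044921875), 83.08641815185547) ((595.1527099609375, -84.01759338378906), (239.07028198242188, 258.20281982421875), 83.02179718017578)
((596.3116455078125, -82.48890686035156), (212.5951385498047, 57.58061218261719), 83.31739807128906) [589.74555755 -67.48004111 222.19561481]
grip 89 [ 647.98489301 -144.51160949  333.40236662] [ 635.73924746 -158.64692398  322.08115056] [ 661.42820952 -132.31399149  338.91198018]
block 627 ((517.1463623046875, -70.11544799804688), (77.82564544677734, 99.57345581054688), 86.96063232421875) [515.87660394 -75.49862789 100.45410018]
```

View pics/topc.png

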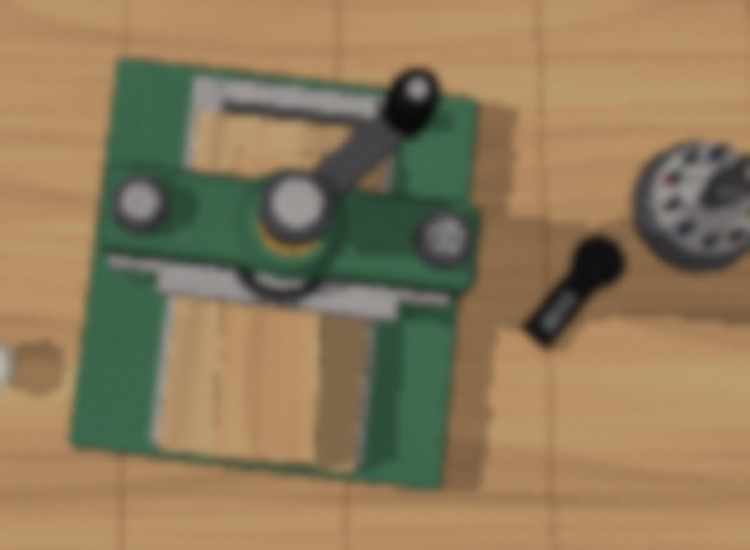

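jog_arm([
  [1, 0, 0, 0, 0, 0, -0.053],
  [1, 0, 0, 0, 0, 0, -0.053],
  [1, -0.066, -0.097, 0, 0, 0, 0],
  [1, -0.066, -0.097, 0, 0, 0, 0],
  [1, -0.066, -0.097, 0, 0, 0, 0],
  [1, -0.066, -0.097, 0, 0, 0, 0],
  [1, -0.066, -0.097, 0, 0, 0, 0],
  [1, -0.066, -0.097, 0, 0, 0, 0],
  [1, -0.066, -0.097, 0, 0, 0, 0],
])

```text
clock: 1.23
eef_pos: [400.8, 248.5, 404.6]
tool_rot: [-3.142, -0.0, 3.023]
force: [1.6, 1.3, -0.4]
width: 85.3
gripper_force: 0.0
```

jog_arm([
  [0, -0.023, -0.103, 0, 0, 0, 0],
  [0, -0.023, -0.103, 0, 0, 0, 0],
  [0, -0.023, -0.103, 0, 0, 0, 0],
  [-0.41, -0.023, -0.103, 0, 0, 0, 0],
  [-0.41, -0.023, -0.103, 0, 0, 0, 0],
  [-0.41, -0.023, -0.103, 0, 0, 0, 0],
  [-0.41, 0, 0, 0, 0, 0, 0],
])

```text
clock: 2.1
eef_pos: [431.9, -68.9, 404.6]
tool_rot: [-3.14, 0.0, 3.014]
force: [-0.4, 1.1, -0.1]
width: 24.9
gripper_force: 0.0
```

```bash
python3 - <<'E'
from h import *
import pickle
im=get_image("wrist"); pickle.dump(im,open("w1.pkl","wb")); save(im,"w1.png")
s=read_state();print(s["eef_pos"],s["tool_rot"],s["width"],s["force"],s["clock"],-np.array(im["R"]).T@np.array(im["t"]))
P=cloud(im); d=P-np.array([595.5,-83.5,25]); y=-0.12
px=d[...,0]*np.cos(y)+d[...,1]*np.sin(y); py=-d[...,0]*np.sin(y)+d[...,1]*np.cos(y)
z=P[...,2]
for lo in range(58,125,3):
    m=(z>=lo)&(z<lo+3)&(px<-40)&(px>-160)&(abs(py)<80)
    if m.sum()>30: print(lo,m.sum(),np.percentile(px[m],[1,99]).round(),np.percentile(py[m],[1,99]).round())
E
```

```text
[431.89413184 -66.40958265 404.48990814] [-3.14126521e+00 -5.48102682e-04  3.01814354e+00] 25.277932537467453 [0.72664863 0.99355866 0.52887664] 2.15 [350.77550113 -57.58143821 373.87719833]
58 122 [-129. -128.] [-61.  63.]
61 749 [-129.  -61.] [-64.  65.]
64 2031 [-129.  -59.] [-63.  65.]
67 70 [-132. -128.] [-34.  27.]
70 67 [-132. -128.] [-34.  26.]
73 71 [-132. -128.] [-34.  27.]
76 74 [-132. -128.] [-35.  26.]
79 101 [-132. -128.] [-34.  27.]
82 64 [-131. -127.] [-34.  27.]
85 73 [-132. -128.] [-34.  27.]
88 87 [-132. -128.] [-35.  26.]
91 83 [-131. -127.] [-35.  27.]
94 84 [-132. -128.] [-34.  27.]
97 138 [-132.  -46.] [-35.  29.]
100 4745 [-130.  -41.] [-33.  27.]
103 68 [-130.  -48.] [-32.  21.]
```

View pics/w1.png

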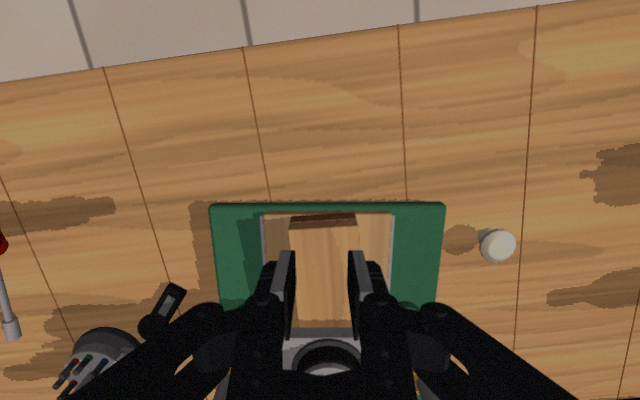

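The wrist view shows the block's near end across (290–357, 222), resting on the wider plywood. Its centre is near press y = -4, its top is at z = 101, and it's 30 mm from home. I'll go down and push.

jog_arm([
  [-0.41, 0, 0, 0.102, 0, 0, 0],
  [-0.41, 0, 0, 0.102, 0, 0, 0],
  [-0.41, 0, 0, 0.1, 0, 0, 0],
  [-0.41, 0, 0, 0, 0, 0, 0],
  [-0.41, -0.02, 0, 0, 0, 0, 0],
  [-0.41, -0.016, 0, 0, 0, 0, 0],
  [-0.41, -0.01, 0, 0, 0, 0, 0],
  [-0.41, -0.01, 0, 0, 0, 0, 0],
])

```text
clock: 3.15
eef_pos: [459.6, -67.9, 253.5]
tool_rot: [3.141, -0.001, 3.023]
force: [-2.5, -0.5, 1.1]
width: 25.3
gripper_force: 1.4
```

jog_arm([
  [-0.41, -0.008, 0, 0, 0, 0, 0],
  [-0.41, -0.008, 0, 0, 0, 0, 0],
  [-0.41, -0.008, 0, 0, 0, 0, 0],
])

```text
clock: 3.52
eef_pos: [471.9, -69.5, 252.6]
tool_rot: [3.142, -0.001, 3.023]
force: [-3.5, 1.1, 2.6]
width: 25.6
gripper_force: 1.4
```

jog_arm([
  [-0.41, -0.006, 0, 0, 0, 0, 0],
  [-0.41, -0.006, 0, 0, 0, 0, 0],
])

```text
clock: 3.78
eef_pos: [477.9, -70.2, 252.6]
tool_rot: [3.142, -0.0, 3.023]
force: [-2.2, 1.3, 1.5]
width: 25.1
gripper_force: 1.4
```

jog_arm([
  [-0.41, -0.006, 0, 0, 0, 0, 0],
  [-0.41, -0.004, 0, 0, 0, 0, 0],
])

```text
clock: 4.03
eef_pos: [483.1, -70.8, 252.6]
tool_rot: [-3.142, 0.001, 3.023]
force: [-1.9, -0.5, 0.5]
width: 25.2
gripper_force: 1.1
```

jog_arm([
  [-0.41, -0.003, 0, 0, 0, 0, 0],
  [-0.41, 0, 0, 0, 0, 0, 0],
])

```text
clock: 4.28
eef_pos: [484.5, -71.0, 252.7]
tool_rot: [3.142, 0.001, 3.023]
force: [-0.1, -0.1, -1.1]
width: 25.2
gripper_force: 0.6
```

jog_arm([
  [-0.41, -0.004, 0, 0, 0, 0, 0],
  [-0.41, 0, 0, 0, 0, 0, 0],
])

```text
clock: 4.53
eef_pos: [486.0, -71.1, 252.6]
tool_rot: [-3.142, -0.001, 3.023]
force: [-3.8, 0.6, 1.1]
width: 25.5
gripper_force: 1.4
```

jog_arm([
  [-0.41, -0.004, 0, 0, 0, 0, 0],
  [-0.41, 0, 0, 0, 0, 0, 0],
])

```text
clock: 4.78
eef_pos: [486.7, -71.2, 252.5]
tool_rot: [3.141, -0.005, 3.023]
force: [-7.6, 1.6, 3.9]
width: 25.6
gripper_force: 3.2
```

jog_arm([
  [-0.41, -0.004, 0, 0, 0, 0, 0],
  [-0.41, 0, 0, 0, 0, 0, 0],
  [-0.41, 0, 0, 0, 0, 0, 0],
])

```text
clock: 5.15
eef_pos: [487.3, -71.2, 252.3]
tool_rot: [3.141, -0.008, 3.023]
force: [-9.2, 1.8, 6.9]
width: 25.2
gripper_force: 4.8
```

```bash
cat > chk.py <<'E'
from h import *
import sys
y=-0.12
def press(P):
    d=P-np.array([595.5,-83.5,25]); return d[...,0]*np.cos(y)+d[...,1]*np.sin(y), -d[...,0]*np.sin(y)+d[...,1]*np.cos(y), P[...,2]
def block():
    im=get_image("scene"); save(im,sys.argv[1]); P=cloud(im); px,py,z=press(P)
    m=(z>98)&(z<106)&(px>30)&(px<120)&(abs(py)<50)   # far part of the block's top, behind the platen
    hsv=cv2.cvtColor(im["pixels"],cv2.COLOR_RGB2HSV); w=m&(hsv[...,1]>70)
    print("far top",w.sum(),np.percentile(px[w],[1,99]),np.percentile(py[w],[1,99]),np.median(z[w]))
    s=(abs(py)<50)&(z>75)&(z<101)&(px>85)&(px<125)&(hsv[...,1]<70)
    print("stop",s.sum(),np.percentile(px[s],[1,50,99]))
    return im,P
if __name__=="__main__":
    im,P=block(); px,py,z=press(P)
    im=get_image("top");P=cloud(im); px,py,z=press(P)
    m=(z>96)&(z<106)&(px<-38)&(px>-150)&(abs(py)<60)
    print("near top",m.sum(),np.percentile(px[m],[1,99]),np.percentile(py[m],[1,99]))
    m=(px<-28)&(px>-35)&(abs(py)<75)&(z>106)&(z<190); print("platen top z",m.sum(),np.median(z[m]))
    print(read_state()["force"])
E
python3 chk.py s2.png
python3 - <<'E'
import cv2
c=cv2.imread('pics/s2.png')[180:320,230:380];cv2.imwrite('pics/s2c.png',cv2.resize(c,None,fx=4,fy=4,interpolation=cv2.INTER_CUBIC))
E
```

```text
far top 501 [ 30.98674708 102.17989396] [-33.2923587   30.50276485] 101.26908971934837
stop 284 [101.31695384 117.02940139 121.5743918 ]Traceback (most recent call last):
  File "chk.py", line 18, in <module>
    print("near top",m.sum(),np.percentile(px[m],[1,99]),np.percentile(py[m],[1,99]))
                             ~~~~~~~~~~~~~^^^^^^^^^^^^^^
    return _quantile_unchecked(
        a, q, axis, out, overwrite_input, method, keepdims, weights)
    return _ureduce(a,
                    func=_quantile_ureduce_func,
    ...<5 lines>...
                    overwrite_input=overwrite_input,
                    method=method)
    r = func(a, **kwargs)
    result = _quantile(arr,
                       quantiles=q,
    ...<2 lines>...
                       out=out,
                       weights=wgt)
    slices_having_nans = np.isnan(arr[-1, ...])
                                  ~~~^^^^^^^^^
IndexError: index -1 is out of bounds for axis 0 with size 0
```

View pics/s2c.png

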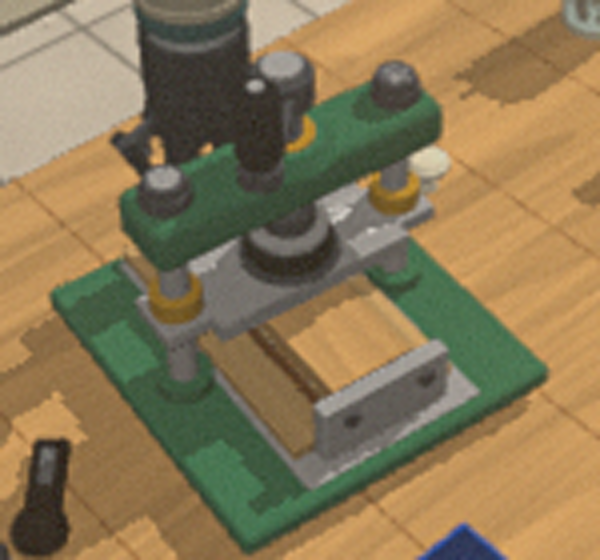

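The scene crop shows the block's far end against the stop plate, square to it, and the platen still clear. Next I'll back off, rise and go over the grip.

jog_arm([
  [-0.41, 0.015, 0, 0, 0, 0, 0],
  [-0.41, 0.015, 0, 0, 0, 0, 0],
  [1, 0, 0, -0.1, 0, 0, 0],
  [1, 0, 0, -0.1, 0, 0, 0],
  [1, 0, 0, -0.1, 0, 0, 0],
  [1, 0, 0, -0.1, 0, 0, 0],
  [1, 0, 0, -0.1, 0, 0, 0],
  [1, 0, 0, -0.07, 0, 0, 0],
  [1, 0, 0, 0, 0, 0, 0],
])

```text
clock: 6.38
eef_pos: [475.9, -70.1, 540.7]
tool_rot: [3.141, 0.008, 3.023]
force: [-0.3, -0.3, -0.8]
width: 85.4
gripper_force: 0.0
```

jog_arm([
  [1, -0.0916, -0.027, 0, 0, 0, 0],
  [1, -0.0916, -0.027, 0, 0, 0, 0],
  [1, -0.0916, -0.027, 0, 0, 0, 0],
  [1, -0.0916, -0.027, 0, 0, 0, 0],
  [1, 0, 0, 0, 0, 0, 0],
])

```text
clock: 7.0
eef_pos: [652.8, -146.7, 534.0]
tool_rot: [-3.141, -0.003, 3.021]
force: [-1.1, 1.0, -0.4]
width: 85.4
gripper_force: 0.0
```

```bash
sed -i 's/z>96)&(z<106)/z>94)\&(z<112)/' chk.py; python3 chk.py s3.png; python3 - <<'E'
from h import *
im=get_image("wrist"); P=cloud(im); Q=P.reshape(-1,3); save(im,"w3.png")
m=(Q[:,2]>318)&(Q[:,2]<345)&(np.hypot(Q[:,0]-648,Q[:,1]+144)<30); print(m.sum(),Q[m].min(0),Q[m].max(0),np.median(Q[m],0))
s=read_state();print(s["eef_pos"],s["tool_rot"],s["force"],s["clock"],s["qpos"])
E
```

```text
far top 497 [ 31.07716653 103.11613202] [-32.96660553  30.67001467] 101.2363335139985
stop 282 [101.74046018 116.69303306 121.91354505]
near top 338 [-98.05065444 -39.26440586] [-31.06284652  26.05547022]
platen top z 72 128.44602660431008
[-0.72165488  0.54342686 -0.43555844]
1889 [ 633.75161829 -157.20670297  318.21973443] [ 660.96580563 -129.38907262  337.96389007] [ 643.8316559  -143.09223052  334.05628026]
[ 650.20185933 -144.84119806  536.75439531] [ 3.14108638e+00 -1.95790640e-03  3.02290714e+00] [ 0.19481008  0.43352707 -0.69000379] 7.15 [ 0.11716845  0.5605065   0.10971136  1.27129949 -0.06053822  1.31494709
  1.67776254]
```

View pics/w3.png

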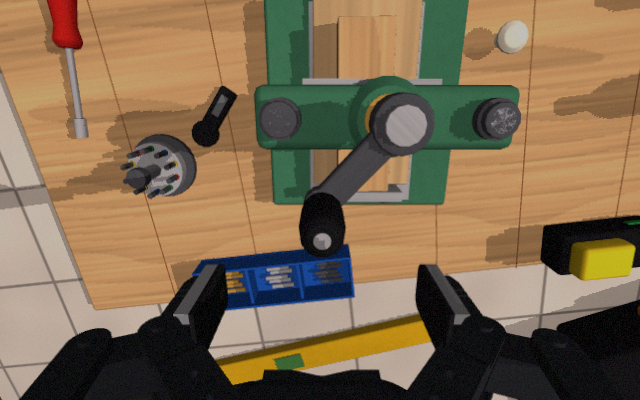

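The wrist view shows the grip standing free between the open fingers, with its top at (322,240). Now I'll go down and close.

jog_arm([
  [1, 0.006, 0.0024, 0.044, 0, 0, 0],
  [1, 0, 0, 0.044, 0, 0, 0],
  [1, 0, 0, 0.043, 0, 0, 0],
  [1, 0, 0, 0, 0, 0, 0],
  [-1, 0, 0, 0, 0, 0, 0],
  [-1, 0, 0, 0, 0, 0, 0],
  [-1, 0, 0, 0, 0, 0, 0],
  [-1, 0, 0, 0, 0, 0, 0],
  [-1, 0, 0, 0, 0, 0, 0],
  [-1, 0, 0, 0, 0, 0, 0],
])

```text
clock: 8.4
eef_pos: [648.0, -144.2, 473.0]
tool_rot: [-3.141, 0.001, 3.022]
force: [-1.0, -1.3, 5.9]
width: 27.7
gripper_force: 59.0
```

```bash
python3 - <<'E'
from h import *
s=read_state();print(s["eef_pos"],s["tool_rot"],s["force"],s["clock"],s["width"],s["gripper_force"])
E
```

```text
[ 648.04658917 -144.20111215  472.99381242] [-3.14083858e+00  1.42703884e-03  3.02223493e+00] [-0.95087619 -1.29009968  5.8753271 ] 8.4 27.68683875754591 58.99457573890686
```

```bash
cat > arc.py <<'E'
import numpy as np,sys
# args: start world angle deg, step deg, n
a,st,n=map(float,sys.argv[1:4]); Y=3.022
for k in range(int(n)):
    t0,t1=np.radians([a-k*st,a-(k+1)*st]); dx,dy=80*(np.cos(t1)-np.cos(t0)),80*(np.sin(t1)-np.sin(t0))
    print([-1,round((dx*np.cos(Y)+dy*np.sin(Y))/500,4),round((dx*np.sin(Y)-dy*np.cos(Y))/500,4),round(st/360*10/500,4),0,0,0],end=", ")
    if k%10==9: print()
E
python3 arc.py -49 15 40
```

```text
[-1, np.float64(0.0318), np.float64(-0.027), 0.0008, 0, 0, 0], [-1, np.float64(0.0377), np.float64(-0.0179), 0.0008, 0, 0, 0], [-1, np.float64(0.0411), np.float64(-0.0075), 0.0008, 0, 0, 0], [-1, np.float64(0.0416), np.float64(0.0034), 0.0008, 0, 0, 0], [-1, np.float64(0.0393), np.float64(0.014), 0.0008, 0, 0, 0], [-1, np.float64(0.0344), np.float64(0.0237), 0.0008, 0, 0, 0], [-1, np.float64(0.027), np.float64(0.0318), 0.0008, 0, 0, 0], [-1, np.float64(0.0179), np.float64(0.0377), 0.0008, 0, 0, 0], [-1, np.float64(0.0075), np.float64(0.0411), 0.0008, 0, 0, 0], [-1, np.float64(-0.0034), np.float64(0.0416), 0.0008, 0, 0, 0], 
[-1, np.float64(-0.014), np.float64(0.0393), 0.0008, 0, 0, 0], [-1, np.float64(-0.0237), np.float64(0.0344), 0.0008, 0, 0, 0], [-1, np.float64(-0.0318), np.float64(0.027), 0.0008, 0, 0, 0], [-1, np.float64(-0.0377), np.float64(0.0179), 0.0008, 0, 0, 0], [-1, np.float64(-0.0411), np.float64(0.0075), 0.0008, 0, 0, 0], [-1, np.float64(-0.0416), np.float64(-0.0034), 0.0008, 0, 0, 0], [-1, np.float64(-0.0393), np.float64(-0.014), 0.0008, 0, 0, 0], [-1, np.float64(-0.03
[... 744 characters left out ...]
, [-1, np.float64(0.0344), np.float64(0.0237), 0.0008, 0, 0, 0], 
[-1, np.float64(0.027), np.float64(0.0318), 0.0008, 0, 0, 0], [-1, np.float64(0.0179), np.float64(0.0377), 0.0008, 0, 0, 0], [-1, np.float64(0.0075), np.float64(0.0411), 0.0008, 0, 0, 0], [-1, np.float64(-0.0034), np.float64(0.0416), 0.0008, 0, 0, 0], [-1, np.float64(-0.014), np.float64(0.0393), 0.0008, 0, 0, 0], [-1, np.float64(-0.0237), np.float64(0.0344), 0.0008, 0, 0, 0], [-1, np.float64(-0.0318), np.float64(0.027), 0.0008, 0, 0, 0], [-1, np.float64(-0.0377), np.float64(0.0179), 0.0008, 0, 0, 0], [-1, np.float64(-0.0411), np.float64(0.0075), 0.0008, 0, 0, 0], [-1, np.float64(-0.0416), np.float64(-0.0034), 0.0008, 0, 0, 0],
```

jog_arm([
  [-1, 0.0318, -0.027, 0.0008, 0, 0, 0],
  [-1, 0.0377, -0.0179, 0.0008, 0, 0, 0],
  [-1, 0.0411, -0.0075, 0.0008, 0, 0, 0],
  [-1, 0.0416, 0.0034, 0.0008, 0, 0, 0],
])

```text
clock: 8.9
eef_pos: [570.9, -159.9, 471.5]
tool_rot: [-3.14, 0.008, 3.022]
force: [7.1, -2.3, 0.8]
width: 27.4
gripper_force: 59.2
```

jog_arm([
  [-1, 0.0393, 0.014, 0.0008, 0, 0, 0],
  [-1, 0.0344, 0.0237, 0.0008, 0, 0, 0],
  [-1, 0.027, 0.0318, 0.0008, 0, 0, 0],
  [-1, 0.0179, 0.0377, 0.0008, 0, 0, 0],
])

```text
clock: 9.4
eef_pos: [517.0, -100.9, 469.7]
tool_rot: [-3.138, 0.004, 3.02]
force: [3.2, -6.2, 1.2]
width: 27.8
gripper_force: 59.6
```

```bash
cat > st.py <<'E'
from h import *
s=read_state(); e=s["eef_pos"]-np.array([595.5,-83.5,0]); a=np.arctan2(e[1],e[0]); t=np.array([np.sin(a),-np.cos(a)]);r=np.array([np.cos(a),np.sin(a)])
print("clk",s["clock"],"r",np.hypot(*e[:2]),"ang",np.degrees(a),"z",e[2],"tool",s["tool_rot"],"Ft",-s["force"][:2]@t,"Fr",s["force"][:2]@r,"Fz",s["force"][2],"w",s["width"])
E
python3 st.py
```

```text
clk 9.4 r 80.43656297399721 ang -167.5384553386645 z 469.70891614413694 tool [-3.13750315  0.00361958  3.02019027] Ft 6.7197584995623725 Fr -1.7610277211248082 Fz 1.155593656720612 w 27.762112694042607
```

```bash
cat > pl.py <<'E'
from h import *
import pickle,sys
y=-0.12
def press(P):
    d=P-np.array([595.5,-83.5,25]); return d[...,0]*np.cos(y)+d[...,1]*np.sin(y), -d[...,0]*np.sin(y)+d[...,1]*np.cos(y), P[...,2]
def plat(im,tag):
    px,py,z=press(cloud(im))
    m=(px>10)&(px<33)&(abs(py)>35)&(abs(py)<72)&(z>108)&(z<165) if tag=="scene" else (px<-29)&(px>-35)&(abs(py)<72)&(z>108)&(z<165)
    b=(px>40)&(px<95)&(abs(py)<25)&(z>90)&(z<110)
    h,e=np.histogram(z[m],np.arange(108,165,1.)); k=h.argmax()
    print(tag,m.sum(),"mode",e[k],h[max(0,k-3):k+4],"med",np.median(z[m]) if m.any() else None,"block",np.median(z[b]) if b.any() else None)
if __name__=="__main__":
    for t in("scene","top"):
        plat(pickle.load(open(t+".pkl","rb")),t); plat(get_image(t),t)
E
python3 pl.py
```

```text
scene 169 mode 129.0 [ 5 18 45 49 30 13  6] med 129.40670694528782 block 100.92446557693435
scene 175 mode 126.0 [11 23 38 45 36 15  3] med 126.27581450223073 block 101.33177037584764
top 83 mode 128.0 [ 4  3 13 15  6 12  5] med 128.03035173727648 block 101.01038146327768
top 18 mode 126.0 [1 1 2 3 1 0 1] med 123.85220492137952 block 100.41405063716692
```

jog_arm([
  [-1, 0.0075, 0.0411, 0.0008, 0, 0, 0],
  [-1, -0.0034, 0.0416, 0.0008, 0, 0, 0],
  [-1, -0.014, 0.0393, 0.0008, 0, 0, 0],
  [-1, -0.0237, 0.0344, 0.0008, 0, 0, 0],
])

```text
clock: 10.0
eef_pos: [542.0, -24.1, 467.9]
tool_rot: [-3.139, -0.003, 3.022]
force: [-4.2, -5.3, 6.7]
width: 27.4
gripper_force: 60.1
```

jog_arm([
  [-1, -0.0318, 0.027, 0.0008, 0, 0, 0],
  [-1, -0.0377, 0.0179, 0.0008, 0, 0, 0],
  [-1, -0.0411, 0.0075, 0.0008, 0, 0, 0],
  [-1, -0.0416, -0.0034, 0.0008, 0, 0, 0],
])

```text
clock: 10.5
eef_pos: [620.9, -7.0, 466.1]
tool_rot: [3.141, -0.005, 3.024]
force: [-6.9, -0.3, 8.6]
width: 27.9
gripper_force: 60.4
```

jog_arm([
  [-1, -0.0393, -0.014, 0.0008, 0, 0, 0],
  [-1, -0.0344, -0.0237, 0.0008, 0, 0, 0],
  [-1, -0.027, -0.0318, 0.0008, 0, 0, 0],
  [-1, -0.0179, -0.0377, 0.0008, 0, 0, 0],
])

```text
clock: 11.0
eef_pos: [674.3, -65.0, 464.5]
tool_rot: [3.135, -0.002, 3.026]
force: [-4.1, 5.3, 6.1]
width: 27.8
gripper_force: 60.1
```

jog_arm([
  [-1, -0.0075, -0.0411, 0.0008, 0, 0, 0],
  [-1, 0.0034, -0.0416, 0.0008, 0, 0, 0],
  [-1, 0.014, -0.0393, 0.0008, 0, 0, 0],
  [-1, 0.0237, -0.0344, 0.0008, 0, 0, 0],
])

```text
clock: 11.5
eef_pos: [650.4, -141.7, 463.3]
tool_rot: [3.136, 0.007, 3.026]
force: [6.8, 3.6, 1.8]
width: 27.8
gripper_force: 59.7
```

```bash
python3 st.py; python3 pl.py
```

```text
clk 11.5 r 79.96555712282252 ang -46.68780113753905 z 463.26418415326435 tool [3.13626947 0.00721525 3.02553104] Ft 7.3828103014080355 Fr 2.0489564722966334 Fz 1.8294424433291359 w 27.822050730481024
scene 169 mode 129.0 [ 5 18 45 49 30 13  6] med 129.40670694528782 block 100.92446557693435
scene 172 mode 119.0 [ 1 16 44 49 35 20  5] med 119.48921609407779 block 101.17254741303867
top 83 mode 128.0 [ 4  3 13 15  6 12  5] med 128.03035173727648 block 101.01038146327768
top 51 mode 121.0 [2 5 5 7 4 2 3] med 119.49845234964776 block 101.0100820613239
```

jog_arm([
  [-1, 0.0318, -0.027, 0.0008, 0, 0, 0],
  [-1, 0.0377, -0.0179, 0.0008, 0, 0, 0],
  [-1, 0.0411, -0.0075, 0.0008, 0, 0, 0],
])

```text
clock: 11.98
eef_pos: [591.8, -163.5, 462.0]
tool_rot: [-3.141, 0.007, 3.023]
force: [7.3, -1.3, 0.7]
width: 27.6
gripper_force: 60.3
```

jog_arm([
  [-1, 0.0416, 0.0034, 0.0008, 0, 0, 0],
  [-1, 0.0393, 0.014, 0.0008, 0, 0, 0],
  [-1, 0.0344, 0.0237, 0.0008, 0, 0, 0],
])

```text
clock: 12.35
eef_pos: [536.1, -137.6, 460.6]
tool_rot: [-3.138, 0.005, 3.021]
force: [6.1, -4.8, -1.2]
width: 27.9
gripper_force: 60.2
```

```bash
python3 st.py; python3 pl.py
```

```text
clk 12.35 r 80.31728633053068 ang -137.6983458850671 z 460.61093717880095 tool [-3.13845337  0.00503132  3.02114654] Ft 7.624188751384612 Fr -1.320729489705616 Fz -1.1804580602369423 w 27.931459511946212
scene 169 mode 129.0 [ 5 18 45 49 30 13  6] med 129.40670694528782 block 100.92446557693435
scene 174 mode 116.0 [ 1 16 24 46 37 34  9] med 116.95144049770232 block 101.26333319793284
top 83 mode 128.0 [ 4  3 13 15  6 12  5] med 128.03035173727648 block 101.01038146327768
top 44 mode 117.0 [ 3  6  7 10  2  6  1] med 116.47196488246007 block 100.52294576053413
```

jog_arm([
  [-1, 0.027, 0.0318, 0.0008, 0, 0, 0],
  [-1, 0.0179, 0.0377, 0.0008, 0, 0, 0],
])

```text
clock: 12.7
eef_pos: [517.4, -101.2, 459.7]
tool_rot: [-3.137, 0.002, 3.02]
force: [2.4, -5.8, 1.9]
width: 27.6
gripper_force: 60.5
```

```bash
python3 st.py; python3 pl.py|sed -n 2p
```

```text
clk 12.7 r 80.07338542131082 ang -167.19528026112556 z 459.74476963439025 tool [-3.13741959e+00  1.52727433e-03  3.01994298e+00] Ft 6.190628715342752 Fr -1.0540608482515677 Fz 1.9318043035975934 w 27.62169660208517
scene 168 mode 116.0 [10 26 35 48 26 16  4] med 116.28165341267697 block 100.99653234057334
```

jog_arm([
  [-1, 0.0075, 0.0411, 0.0008, 0, 0, 0],
  [-1, -0.0034, 0.0416, 0.0008, 0, 0, 0],
])

```text
clock: 13.05
eef_pos: [519.4, -59.8, 458.8]
tool_rot: [-3.138, -0.003, 3.02]
force: [-1.8, -6.4, 5.2]
width: 27.5
gripper_force: 60.9
```

```bash
python3 st.py; python3 pl.py|sed -n 2p
```

```text
clk 13.05 r 79.70364575096474 ang 162.72644381978282 z 458.82288008787566 tool [-3.13794015e+00 -2.67061180e-03  3.01980531e+00] Ft 6.677957835732329 Fr -0.18124905856387774 Fz 5.15177754798377 w 27.543647485927426
scene 167 mode 115.0 [ 7 25 36 39 34 15  9] med 115.43572824464668 block 101.55692423686531
```

```bash
cat > avg.py <<'E'
from pl import *
v=[]
for _ in range(4):
    px,py,z=press(cloud(get_image("scene"))); m=(px>10)&(px<33)&(abs(py)>35)&(abs(py)<72)&(z>108)&(z<165); v.append(np.median(z[m]))
print(np.mean(v),np.std(v))
E
python3 avg.py
```

```text
115.28108484986483 0.09351110726199027
```

jog_arm([
  [-1, -0.014, 0.0393, 0.0008, 0, 0, 0],
  [-1, -0.0237, 0.0344, 0.0008, 0, 0, 0],
])

```text
clock: 13.6
eef_pos: [541.9, -24.7, 458.0]
tool_rot: [-3.139, -0.006, 3.021]
force: [-5.5, -5.3, 9.6]
width: 27.4
gripper_force: 61.3
```

```bash
python3 st.py; python3 avg.py
```

```text
clk 13.6 r 79.58799356823764 ang 132.3674238362538 z 457.9549413632276 tool [-3.13876115 -0.00617924  3.02074994] Ft 7.64115040372897 Fr -0.22928325898655766 Fz 9.579342679790269 w 27.3859496256763
115.34917017134443 0.07293128504441272
```

jog_arm([
  [-1, -0.0318, 0.027, 0.0008, 0, 0, 0],
  [-1, -0.0377, 0.0179, 0.0008, 0, 0, 0],
])

```text
clock: 14.05
eef_pos: [578.7, -5.3, 457.1]
tool_rot: [-3.14, -0.008, 3.023]
force: [-9.2, -3.4, 12.4]
width: 27.8
gripper_force: 61.5
```

```bash
python3 st.py; python3 avg.py
```

```text
clk 14.05 r 79.94280391669787 ang 102.10968216370584 z 457.1415675692074 tool [-3.14032453 -0.0083308   3.02250213] Ft 9.734208787241911 Fr -1.4196193773430525 Fz 12.407725124277045 w 27.777735962612283
115.15646577485863 0.07181063914390838
```

Platen stopped at about 510° of crank travel, and the force rise agrees. It's now about 57° past contact, so about 33° more.

jog_arm([
  [-1, -0.0411, 0.0075, 0.0008, 0, 0, 0],
  [-1, -0.0416, -0.0034, 0.0008, 0, 0, 0],
  [-1, 0, 0, 0, 0, 0, 0],
])

```text
clock: 14.62
eef_pos: [621.5, -7.5, 456.3]
tool_rot: [3.141, -0.005, 3.023]
force: [-4.3, 0.7, 9.0]
width: 27.7
gripper_force: 61.6
```

```bash
python3 st.py; python3 avg.py
```

```text
clk 14.625 r 80.3199361568305 ang 71.09728512582163 z 456.3414350038587 tool [ 3.14055704 -0.00480349  3.02317626] Ft 4.320140284745274 Fr -0.7031557292286456 Fz 9.009853791946624 w 27.675739033023138
115.3002666846038 0.09599073790148467
```

jog_arm([
  [-1, -0.0135, -0.0036, 0.0002, 0, 0, 0],
])

```text
clock: 14.95
eef_pos: [626.1, -9.0, 456.2]
tool_rot: [3.139, -0.01, 3.024]
force: [-11.3, 3.6, 13.4]
width: 27.5
gripper_force: 61.6
```

```bash
python3 st.py
```

```text
clk 14.95 r 80.491099888057 ang 67.67144239332372 z 456.21265291769873 tool [ 3.13942442 -0.0095847   3.02418731] Ft 11.823797537352366 Fr -0.9874678320536536 Fz 13.434952822165746 w 27.527043091876198
```

jog_arm([
  [1, 0, 0, 0, 0, 0, 0],
  [1, 0, 0, 0, 0, 0, 0],
  [1, 0, 0, 0, 0, 0, 0],
  [1, 0, 0, 0, 0, 0, 0],
  [1, 0, 0, -0.05, 0, 0, 0],
  [1, 0, 0, -0.1, 0, 0, 0],
  [1, 0, 0, -0.1, 0, 0, 0],
  [1, 0, 0, 0, 0, 0, 0],
  [1, 0, 0, 0, 0, 0, 0],
])

```text
clock: 16.08
eef_pos: [627.6, -10.3, 580.5]
tool_rot: [-3.142, -0.001, 3.023]
force: [-0.3, 0.5, -1.0]
width: 85.5
gripper_force: 0.0
```

```bash
python3 st.py; python3 avg.py; python3 - <<'E'
from h import *
im=get_image("top"); save(im,"t9.png"); P=cloud(im); Q=P.reshape(-1,3)
m=(Q[:,2]>305)&(Q[:,2]<326)&(np.hypot(Q[:,0]-595,Q[:,1]+83)<100); print(m.sum(),(Q[m].min(0)+Q[m].max(0))/2)
w=get_image("wrist"); save(w,"w9.png"); P=cloud(w); Q=P.reshape(-1,3)
m=(Q[:,2]>305)&(Q[:,2]<326)&(np.hypot(Q[:,0]-595,Q[:,1]+83)<100); c=(Q[m].min(0)+Q[m].max(0))/2; print(m.sum(),c,np.degrees(np.arctan2(c[1]+83.5,c[0]-595.5)))
E
python3 chk.py s9.png
```

```text
clk 16.075 r 79.95567977181653 ang 66.29596373765868 z 580.457655189448 tool [-3.14158724e+00 -1.04932234e-03  3.02286679e+00] Ft 0.4559119258924203 Fr 0.3647191922356372 Fz -1.0296870469809307 w 85.54095000889994
115.23335235990339 0.1308122971522684
far top 457 [ 37.72889743 102.28488028] [-34.0213779   30.66885694] 101.23746439003232
stop 292 [ 99.92554791 116.77122477 122.37701912]
near top 98 [-96.03792661 -38.797123  ] [-37.16942584 -16.71016879]
platen top z 35 113.55866021230008
[-0.14197261  0.58696827  0.0370605 ]Traceback (most recent call last):
  File "<stdin>", line 3, in <module>
    return umr_minimum(a, axis, None, out, keepdims, initial, where)
ValueError: zero-size array to reduction operation minimum which has no identity
```

The moving force of 11.8 N, against about 6.9 N free, puts the crank a little over a quarter turn past contact. The block is still home and the gripper is clear, so I'm handing in.

```bash
python3 -c "
from cell import *
print(finish_job())"
```

```text
the job is handed in; nothing more can be done
None
```

I pushed the block home against the back stop, clamped it about a quarter turn past contact (roughly 240 N, estimated from crank force and travel), let go of the crank and handed the job in; no verdict came back.

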